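# Light the colony viewer and hold its sprung amber cover at the picking angle

### The job

A colleague is about to pick glowing colonies from the dish on the blue-light viewer. With the amber cover still shut, switch the lamp on by pressing down the green-dotted half of the rocker at the viewer's front; then raise the sprung cover by its handle until the red needle lies over the blue marker, never lifting it well past the marker, because the amber must stay between her eyes and the lamp. The cover shuts itself when let go, so finish holding it still in your grip at the marker, and leave the marker, the dishes and the other things on the bench as they are.

Things in the scene. Friction and masses are not known exactly. Their poses are not given: they have to be found in the camera images.
- viewer: White box 250 x 250 x 55 mm fixed to the worktop; blue light field on top under a hinged amber cover. Origin: centre of its underside; x points from its front (control strip) to its back (hinge), y to its left; turned up to 0.2 rad. Control strip 52 mm high: rocker at its left end, dimmer (not needed) at its right. Upright quadrant scale at the right rear, 170 mm high.
- rocker_on (a point): Point to press: top of the left, green-dotted half of the black lamp rocker (23 mm along viewer x, 36 mm along y), 67 mm above the worktop when off. The rocker tips about an axis along viewer x, 11 mm to the right of the point. Pressed down with about 4 N the point sinks 5 mm to a stop; the rocker stays where it is left. The amber cover begins 19 mm behind the point.
- rocker (a joint): Angle of the lamp rocker: 0 off (left half up, as it starts), 0.40 rad fully on (left half down). The lamp is on above 0.32.
- cover_handle (a point): Middle of the cover's black handle: a round bar 10 mm thick, 80 mm long along viewer y, on two legs, 33 mm clear above the cover, 16 mm behind its front edge, 126 mm above the worktop when shut. Grasp from above, one finger in front of it and one behind; the round bar may turn between the fingers as the cover rises.
- cover_hinge (a point): Middle of the cover's hinge axis: level, along viewer y, 60 mm above the worktop at the back. When shut, the handle bar lies 174 mm in front of it and 66 mm above it (186 mm from the axis, 0.363 rad above level).
- cover (a joint): Opening of the amber cover (a transparent hood 186 x 196 mm, 31 mm deep): 0 shut, growing as its front edge rises; stop at 1.25 rad. A spring hinge shuts it: the pull needed at the handle, square to the line from hinge to handle, is about 4 N when shut and 7 N at 0.8 rad.
- needle_tip (a point): Tip of the red needle, fixed to the cover's hinge shaft at the viewer's right side (viewer y = -120 mm); it turns with the cover along the quadrant scale, 115 mm from the hinge axis, and points level to the front when the cover is shut.
- marker_line (a point): Where the needle tip has to be: on the white line of the blue marker, 115 mm from the hinge axis, in the needle's plane. The marker is a block 26 x 9 x 16 mm (16 mm along the arc) clamped stiffly on the rim of the quadrant scale. Site axes: x points to the hinge axis, z along the arc in the direction of opening.
- marker (a joint): Angle at which the blue marker is set, 0.45 to 0.80 rad, in the same measure as the cover's angle: the needle lies on the line when cover equals it.
- petri_a_at (a point): Clear petri dish, 60 mm across and 15 mm high, lying on the light field under the cover (point 5 mm above the middle of its underside). Not to be disturbed.
- petri_b_at (a point): Clear petri dish, 60 mm across and 15 mm high, on the blue towel (same point). Not to be disturbed.
- forceps_at (a point): Steel forceps, 134 mm long, lying on the worktop near its front. Not to be disturbed.
- slide_pack_at (a point): Small pale carton, 31 x 82 x 29 mm, on the worktop right of the viewer. Not to be disturbed.
- oil_bottle_at (a point): Small bottle with a white cap, 24 mm across and 57 mm high, standing left of the viewer further back than the beaker. Not to be disturbed.
- beaker_at (a point): Glass beaker, 53 mm across and 67 mm high, standing left of the viewer. Not to be disturbed.

How it is judged (in metres and radians):
On the way, in this order (a step that is already met when the one before it is completed fails the run):
1. the lamp rocker is pressed on while the cover is shut (value of joint rocker above 0.32 rad and value of joint cover below 0.05 rad), for 0.1 s.
2. the cover is raised in the grip until the needle lies over the blue marker (distance between needle_tip and marker_line below 0.007 m and contact force between the fingers and cover above 1 N), for 0.5 s.
At the end, for the whole second after the job is handed in: The fingers hold the cover up (pressing on it with more than 1 N) and still (below 0.05 rad/s) with the needle tip within 7 mm of the marker's line, and the lamp rocker is on (above 0.32 rad) (all of step 2 and value of joint rocker above 0.32 rad and velocity of joint cover between -0.05 and 0.05 rad/s); the arm keeps its last pose, push and grip.
It fails at once if the cover is raised (over 0.15 rad) while the lamp is off (value of joint cover above 0.15 rad and value of joint rocker below 0.32 rad).
It fails at once if the needle goes more than 20 mm past the marker's line (z of needle_tip in the frame of marker_line above 0.02 m).
It fails at once if the marker is shifted by more than 4 mm (distance of marker_line from where it was at the start of the episode above 0.004 m).
It fails at once if a dish, the forceps, the carton, the bottle or the beaker is moved by more than 20 mm (distance of any of petri_a_at, petri_b_at, forceps_at, slide_pack_at, oil_bottle_at, beaker_at from where it was at the start of the episode above 0.02 m).
It also fails if it takes over 48 s, if anything falls off the work surface, if the arm or the gripper's body presses on something with over 40 N, if the wrist force passes 120 N, or if a joint passes its speed limit or range.

### The arm

A 6-joint arm with a two-finger parallel gripper is mounted at the origin on a cart in front of the work surface, level with it; the furniture and walls round the work are solid. World frame = base frame: x ahead of the robot, y to its left, z up, the work surface at z = 0. Lengths are in m, angles in degrees, forces in N, time in s.
With the tool pointing down it reaches from about 0.325 to 0.775 m from the base axis. Payload 5.5 kg.
Tool frame: the origin (TCP) lies at the very end of the fingers, on their centre line; the grasp point (between the pads) lies arm.pinch_z behind it (arm.pinch_z is the distance from the TCP to the grasp point, in m); z points along the fingers, y is the line along which they close (so a half turn about z gives the same grasp; the last joint's range is limited). The gripper opens to 88 mm and grips with 3 to 60 N. Pads are 20 mm wide; open, the fingers measure 115 mm over their backs; the gripper's body (75 mm by 178 mm) begins 61 mm behind the grasp point.
Start: joints at [71.179, 5.22, 70.514, -0, 104.267, -3.249], TCP at [0.161, 0.578, 0.197] pointing down, gripper open.
Joint ranges: [-164.24, 164.24], [-49.07, 125.15], [9.68, 141.18], [-86.29, 266.29], [3.28, 154.24], [-151.56, 151.56]. Speed limits (degrees/s): [147.25, 147.25, 172.46, 180, 180, 180].

### API

Orientations are given as a 3x3 rotation matrix whose columns are the frame's x, y, z axes.
In Python, from cell import arm gives the robot as it stands.
- The arm moves only by the tool jog_arm, never from a script. Its argument "commands" is a list of rows, each an object with "travel": the shift along the world's x, y, z in mm, a list of three; "dr": the turn, a rotation vector about the world's x, y, z in degrees, a list of three. In form: [{"travel": [x, y, z], "dr": [wx, wy, wz]}, ...]. A call has 1 to 10 rows; each row is the pose to reach, as a shift and turn from the pose commanded when the call began; what a row does not reach only later rows make up. A row lasts 1/12 s, in which the tool goes at most 41.7 mm and 7.16 degrees, less where a joint would pass 70% of its speed; a pose out of reach is approached as far as the arm can. A call with a gripper value outside its range is refused whole. "claw" is the finger opening in mm, from 0 to 87.8, set as the call begins (left out, the last holds). The fingers move at their own pace and stop on an object; "grip_force" is the grip in N (left out, the last holds). Time passes only in rows, so rows that repeat a pose let the fingers close. It gives the time, the measured TCP pose, the force, the opening and the grip force at its end, in the units of the state.
- arm.get_state(): the state, without advancing time (a new reading comes with each control period).
- arm.snapshot(name): name is "side" or "top" or "wrist"; returns a dict with "pixels" (384x512x3 uint8, red, green, blue), "intrinsics" (3x3 intrinsics, pixels), "k1" (the pictures are not rectified: a ray, as slopes to the right and down, at radius r is drawn at 1 + k1 r^2 times it, then the intrinsics apply), "R" (3x3) and "t" (3): a world point X has camera coordinates R X + t; the wrist camera has in their place "mount" (4x4, takes a point from camera to tool coordinates, whose origin is the TCP and whose axes are the flange's). Camera axes: x right, y down, z forward; pixel columns grow to the right and rows downward; lengths in m; the calibration is good to about 2 mm. A picture is of the moment at which its call begins: read the wrist's pose just before it. There is no depth.
- arm.sign_off(): hands the job in; it is judged then, once.
The state is a dict: "clock": time; "joint_positions": joint angles; "joint_vel": joint speeds; "joint_efforts": joint torques, N m; "eef_pos": TCP position; "eef_rot": TCP orientation; "force": force on the tool from outside, world axes, zero at the start; "torque": the same for the moment, N m; "finger_gap": finger opening in m; "gripper_force": force on a finger pad.
Only numpy, scipy, OpenCV 4.12 (cv2) and the standard library are available. Lean on these libraries where they do the work, as an engineer would, in place of code of your own. Each camera call takes 0.05 s, during which the arm holds its last target. There are 200 camera calls.

## Working session

There is one attempt and no reset: what is moved stays moved. The work goes in short steps, Python scripts to look and compute and a tool call to move; the robot and the scene stay as the last step left them, time stands still between calls to the robot, and variables do not carry over. Pictures are saved under pics/ and viewed, at most 10 in all, crops included, and the job is handed in when it is done.

Besides the shell and the picture viewer there is one more tool, called after ">>>" as name(argument=value, ...), one argument or row to a line, values as JSON. jog_arm: Moves the arm, as the interface text tells. Its arguments: {"type":"object","properties":{"commands":{"type":"array"},"claw":{"type":"number"},"grip_force":{"type":"number"}},"required":["commands"]}

```bash
ls; mkdir -p pics
cat > h.py <<'E'
import numpy as np, cv2
from cell import arm
def snap(n):
    s=arm.get_state(); d=arm.snapshot(n)
    np.savez(f'pics/{n}.npz',**{k:np.array(v) for k,v in d.items()},p=s['eef_pos'],Q=s['eef_rot'])
    return d
E
python3 - <<'E'
from h import *
print(arm.get_state(), arm.pinch_z)
for n in ('side','top'):
    d=snap(n); print(n,d['intrinsics'],d['k1'],d['R'],d['t'])
    cv2.imwrite(f'pics/{n}0.png',cv2.resize(d['pixels'][:,:,::-1],(800,600),interpolation=cv2.INTER_CUBIC))
E
```

```text
pics
{'clock': 0.0, 'joint_positions': array([ 7.11774236e+01,  5.26448810e+00,  7.05810232e+01, -1.01946759e-03,
        1.04264125e+02, -3.24851337e+00]), 'joint_vel': array([-0.10271326, -0.02467164,  0.05302574,  0.04509921, -0.06371487,
        0.04888099]), 'joint_efforts': array([-1.56972834e-03, -4.46448004e+01, -4.06441426e+01,  6.95237657e-02,
        2.94398633e-02, -1.15620496e-04]), 'eef_pos': array([0.16099124, 0.57765956, 0.19600092]), 'eef_rot': array([[-9.63283004e-01,  2.68487416e-01, -6.01052353e-04],
       [ 2.68488073e-01,  9.63281295e-01, -1.81675026e-03],
       [ 9.12079066e-05, -1.91142004e-03, -9.99998169e-01]]), 'force': array([0.26735525, 0.32101756, 0.58477779]), 'torque': array([-0.02214597, -0.01624355, -0.02846055]), 'gripper_force': 0.0, 'finger_gap': 0.08768945980776288} 0.0187
side [[413.33822988   0.         253.16693728]
 [  0.         413.33822988 191.6519741 ]
 [  0.           0.           1.        ]] 0.03188945289333763 [[-0.87378192 -0.48627862 -0.00618609]
 [-0.30314252  0.55456769 -0.77495761]
 [ 0.38027592 -0.67526867 -0.63198294]] [0.29395877 0.4160451  0.72149473]
top [[420.08634197   0.         256.04466133]
 [  0.         420.08634197 191.82632151]
 [  0.           0.           1.        ]] 0.015545835364140644 [[-0.16746897 -0.98587303 -0.00291824]
 [-0.96160832  0.16399846 -0.22003169]
 [ 0.2174019  -0.03404227 -0.97548836]] [-0.21864122  0.5778694   1.05382233]
```

View pics/top0.png

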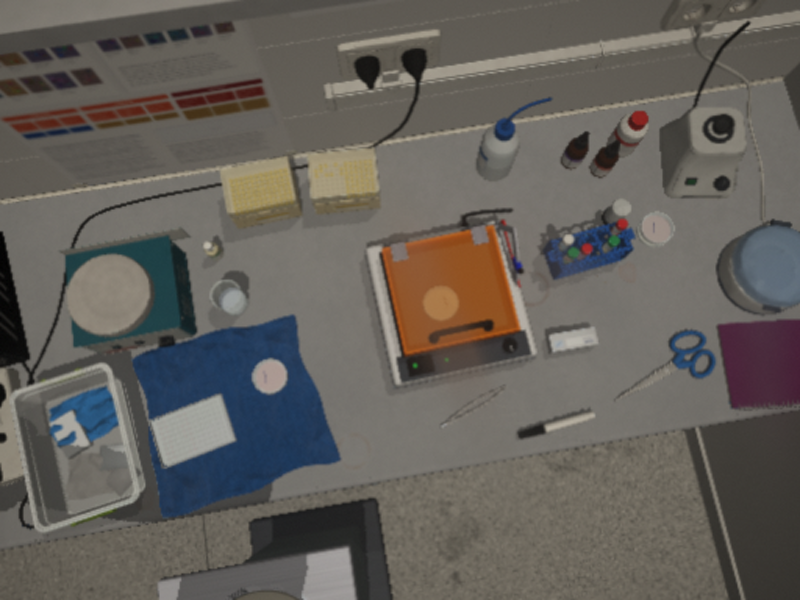

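View pics/side0.png

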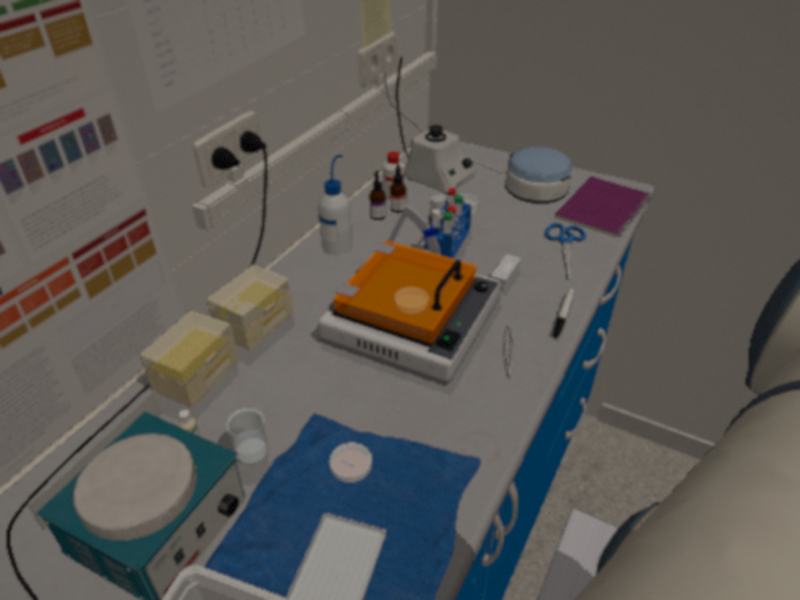

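The top view shows the viewer at about (450,300), with the rocker's green dot at (415,366), the handle from (432,340) to (490,325) and the marker near (517,266). I'll enlarge both views.

Run:
```python
from h import *
a=np.load('pics/top.npz')['pixels'][130:250,225:355]; b=np.load('pics/side.npz')['pixels'][130:250,200:330]
r=lambda i:cv2.resize(i,None,fx=4.6,fy=4.6,interpolation=cv2.INTER_CUBIC)
a=r(a);b=r(b)
cv2.imwrite('pics/ta.png',a[:,:,::-1]);cv2.imwrite('pics/sa.png',b[:,:,::-1])
```

```text
(no output)
```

View pics/ta.png

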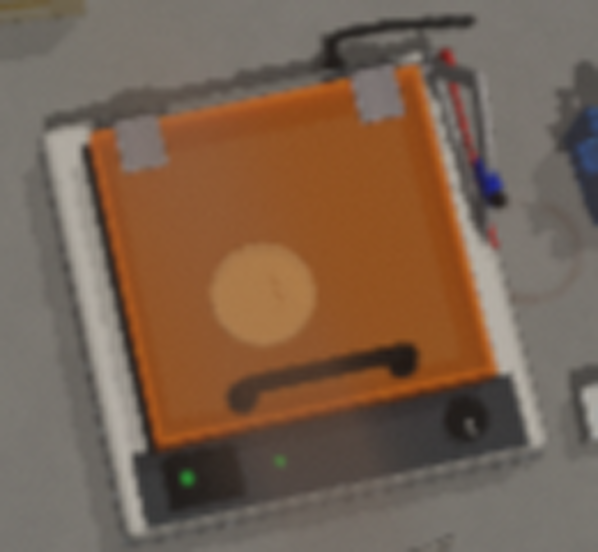

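View pics/sa.png

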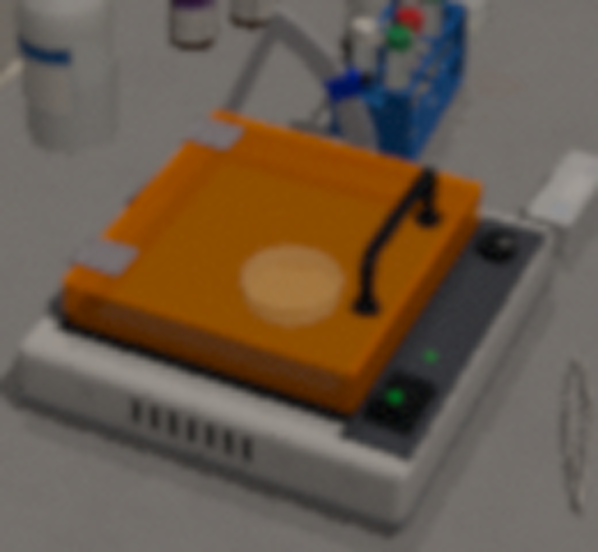

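```bash
cat >> h.py <<'E'
def proj(d,X):
    if 'mount' in d:
        M=np.array(d['mount']); c=((np.atleast_2d(X)-d['p'])@d['Q']-M[:3,3])@M[:3,:3]
    else: c=np.atleast_2d(X)@d['R'].T+d['t']
    s=c[:,:2]/c[:,2:]; s=s*(1+d['k1']*(s**2).sum(1,keepdims=True))
    K=d['intrinsics']; return s@K[:2,:2].T+K[:2,2]
E
python3 - <<'E'
from h import *
from scipy.optimize import least_squares
T=dict(np.load('pics/top.npz'));S=dict(np.load('pics/side.npz'))
o=lambda uv,off:(np.array(uv)+.5)/4.6-.5+off
Tp=dict(rock=(187,478),hand=(322,367),cfr=(495,375),cfl=(158,442))
Sp=dict(rock=(396,397),hand=(401,212))
Tp={k:o(v,(225,130)) for k,v in Tp.items()};Sp={k:o(v,(200,130)) for k,v in Sp.items()}
for n in('rock','hand','mk'):
    a,b=(Tp|{'mk':o((488,180),(225,130))})[n],(Sp|{'mk':o((350,88),(200,130))})[n]
    r=least_squares(lambda X:np.r_[proj(T,X)[0]-a,proj(S,X)[0]-b],[.5,0,.1]); print(n,r.x,r.fun)
# single-plane: top view at known z
def at(d,uv,z):
    return least_squares(lambda q:proj(d,[q[0],q[1],z])[0]-uv,[.5,0]).x
for d,P in((T,Tp),(S,Sp)):
    print('rock',at(d,P['rock'],.067),'hand',at(d,P['hand'],.126))
l,r=at(T,o((250,383),(225,130)),.126),at(T,o((398,351),(225,130)),.126)
v=l-r;print('bar',l,r,np.linalg.norm(v),'yaw',np.arctan2(-v[0],v[1]))
l,r=at(T,o((153,444),(225,130)),.06),at(T,o((497,376),(225,130)),.06)
v=l-r;print('front edge',l,r,np.linalg.norm(v),'yaw',np.arctan2(-v[0],v[1]))
l,r=at(T,o((135,533),(225,130)),.052),at(T,o((543,445),(225,130)),.052)
v=l-r;print('box front',l,r,np.linalg.norm(v),'yaw',np.arctan2(-v[0],v[1]))
E
```

```text
rock [ 0.41849532 -0.31760449  0.06626631] [ 0.10293812  0.19528509 -0.21268381 -0.0417104 ]
hand [ 0.45747957 -0.39748193  0.12776098] [ 0.2346087   0.43776855 -0.51437474 -0.10473382]
mk [ 0.54656944 -0.50912138  0.11966307] [ 0.30834475  0.5525723  -0.70107498 -0.15459131]
rock [ 0.41895382 -0.3173996 ] hand [ 0.4589499  -0.39732569]
rock [ 0.41763502 -0.31698608] hand [ 0.45703941 -0.39986598]
bar [ 0.45685712 -0.35741602] [ 0.4606892  -0.43949491] 0.0821682924071681 yaw 0.046653856769099396
front edge [ 0.44217418 -0.30191737] [ 0.44779441 -0.50318511] 0.20134619298411105 yaw 0.027916893387966987
box front [ 0.39482745 -0.28345936] [ 0.40523306 -0.52249802] 0.23926503510147162 yaw 0.043503602450631416
```

Viewer geometry is consistent: rocker (0.418,-0.317), handle (0.458,-0.398), yaw about 0.045 rad, marker about 0.58 rad. I'll start moving.

>>> jog_arm(
  commands=[
    {"travel": [25, -30, 0], "dr": [0, 0, -6]},
    {"travel": [50, -60, 0], "dr": [0, 0, -12]},
    {"travel": [75, -90, 0], "dr": [0, 0, -18]},
    {"travel": [100, -120, 0], "dr": [0, 0, -24]},
    {"travel": [125, -150, 0], "dr": [0, 0, -30]},
    {"travel": [150, -180, 0], "dr": [0, 0, -36]},
    {"travel": [170, -210, 0], "dr": [0, 0, -42]},
    {"travel": [190, -245, 0], "dr": [0, 0, -48]},
    {"travel": [205, -280, 0], "dr": [0, 0, -54]},
    {"travel": [220, -315, 0], "dr": [0, 0, -60]},
  ],
  claw=0,
  grip_force=30,
)

```text
clock: 0.93
eef_pos: [0.3814, 0.2611, 0.1966]
eef_rot: [[-0.244, 0.97, -0.001], [0.97, 0.244, -0.0], [-0.0, -0.001, -1.0]]
force: [0.1, 0.3, 0.2]
finger_gap: 0.0246
gripper_force: 0.0
```

>>> jog_arm(
  commands=[
    {"travel": [8, -35, 0], "dr": [0, 0, -2]},
    {"travel": [16, -70, 0], "dr": [0, 0, -4]},
    {"travel": [20, -105, 0], "dr": [0, 0, -6]},
    {"travel": [22, -140, 0], "dr": [0, 0, -8]},
    {"travel": [24, -175, 0], "dr": [0, 0, -10]},
    {"travel": [26, -210, 0], "dr": [0, 0, -11]},
    {"travel": [28, -245, 0], "dr": [0, 0, -11.8]},
    {"travel": [30, -280, 0], "dr": [0, 0, -11.8]},
    {"travel": [30, -315, 0], "dr": [0, 0, -11.8]},
    {"travel": [30, -350, 0], "dr": [0, 0, -11.8]},
  ],
)

```text
clock: 1.77
eef_pos: [0.4106, -0.0887, 0.1968]
eef_rot: [[-0.046, 0.999, -0.0], [0.999, 0.046, 0.0], [0.0, -0.0, -1.0]]
force: [1.0, -0.0, 0.5]
finger_gap: 0.0006
gripper_force: 0.0
```

>>> jog_arm(
  commands=[
    {"travel": [0, -35, 0], "dr": [0, 0, 0]},
    {"travel": [0, -70, 0], "dr": [0, 0, 0]},
    {"travel": [1, -105, 0], "dr": [0, 0, 0]},
    {"travel": [2, -140, 0], "dr": [0, 0, 0]},
    {"travel": [3, -175, 0], "dr": [0, 0, 0]},
    {"travel": [4, -205, 0], "dr": [0, 0, 0]},
    {"travel": [5, -225, -20], "dr": [0, 0, 0]},
    {"travel": [5, -225, -50], "dr": [0, 0, 0]},
    {"travel": [5, -225, -50], "dr": [0, 0, 0]},
  ],
)

```text
clock: 2.52
eef_pos: [0.4135, -0.3113, 0.14]
eef_rot: [[-0.044, 0.999, -0.008], [0.999, 0.044, 0.007], [0.008, -0.008, -1.0]]
force: [0.1, 0.6, -0.8]
finger_gap: 0.0003
gripper_force: 0.0
```

Run:
```python
from h import *
d=snap('wrist'); w=dict(np.load('pics/wrist.npz'))
print(w['p'],w['mount'],w['intrinsics'][0,0])
print(proj(w,[[.418,-.317,.067],[.458,-.398,.126],w['p']]))
cv2.imwrite('pics/w1.png',cv2.resize(d['pixels'][:,:,::-1],(800,600),interpolation=cv2.INTER_CUBIC))
```

```text
[ 0.41350413 -0.31127257  0.13999048] [[ 4.14685941e-04 -9.53501524e-01 -3.01387908e-01  8.27842626e-02]
 [ 9.99999826e-01  2.69219295e-04  5.24191105e-04  5.78264472e-04]
 [-4.18677577e-04 -3.01388073e-01  9.53501470e-01 -1.86864386e-01]
 [ 0.00000000e+00  0.00000000e+00  0.00000000e+00  1.00000000e+00]] 285.69648343291266
[[260.13417075 199.30620629]
 [302.7965593  313.27942077]
 [254.88785289 224.01269141]]
```

View pics/w1.png

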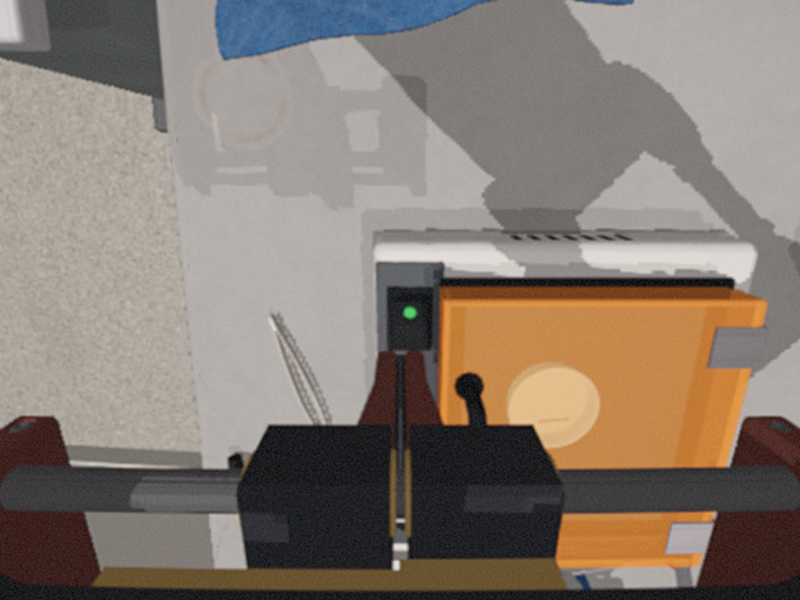

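Green dot is at (410,312) in the wrist view, within about 1 mm of the prediction. The fingers line up beside it, so I'll descend.

>>> jog_arm(
  commands=[
    {"travel": [0, 0, -20], "dr": [0, 0, 0]},
    {"travel": [0, 0, -40], "dr": [0, 0, 0]},
    {"travel": [0, 0, -60], "dr": [0, 0, 0]},
    {"travel": [0, 0, -72], "dr": [0, 0, 0]},
    {"travel": [0, 0, -76], "dr": [0, 0, 0]},
    {"travel": [0, 0, -78], "dr": [0, 0, 0]},
    {"travel": [0, 0, -78], "dr": [0, 0, 0]},
  ],
)

```text
clock: 3.15
eef_pos: [0.4166, -0.312, 0.0703]
eef_rot: [[-0.046, 0.999, 0.001], [0.999, 0.046, -0.001], [-0.001, 0.001, -1.0]]
force: [0.6, -0.7, -0.4]
finger_gap: 0.0003
gripper_force: 0.0
```

>>> jog_arm(
  commands=[
    {"travel": [0, -1, -2], "dr": [0, 0, 0]},
    {"travel": [0, -1, -4], "dr": [0, 0, 0]},
    {"travel": [0, -1, -6], "dr": [0, 0, 0]},
    {"travel": [0, -1, -7], "dr": [0, 0, 0]},
    {"travel": [0, -1, -8], "dr": [0, 0, 0]},
    {"travel": [0, -1, -8], "dr": [0, 0, 0]},
    {"travel": [0, -1, -8], "dr": [0, 0, 0]},
  ],
)

```text
clock: 3.73
eef_pos: [0.416, -0.313, 0.0611]
eef_rot: [[-0.046, 0.999, -0.0], [0.999, 0.046, 0.0], [0.0, -0.0, -1.0]]
force: [1.3, -0.1, -0.6]
finger_gap: 0.0007
gripper_force: 0.0
```

>>> jog_arm(
  commands=[
    {"travel": [0, 0, -1], "dr": [0, 0, 0]},
    {"travel": [0, 0, -2], "dr": [0, 0, 0]},
    {"travel": [0, 0, -2.5], "dr": [0, 0, 0]},
    {"travel": [0, 0, -3], "dr": [0, 0, 0]},
    {"travel": [0, 0, -3], "dr": [0, 0, 0]},
    {"travel": [0, 0, -3], "dr": [0, 0, 0]},
  ],
)

```text
clock: 4.23
eef_pos: [0.4161, -0.313, 0.0581]
eef_rot: [[-0.046, 0.999, -0.0], [0.999, 0.046, 0.0], [0.0, -0.0, -1.0]]
force: [0.2, -0.0, -0.4]
finger_gap: 0.0003
gripper_force: 0.0
```

Run:
```python
from h import *
d=snap('wrist'); s=snap('side'); 
a=cv2.resize(d['pixels'][160:260,210:310],None,fx=4,fy=4,interpolation=cv2.INTER_CUBIC)
b=cv2.resize(s['pixels'][175:275,230:330],None,fx=4,fy=4,interpolation=cv2.INTER_CUBIC)
cv2.imwrite('pics/p1.png',np.hstack([a,b])[:,:,::-1])
```

```text
(no output)
```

View pics/p1.png

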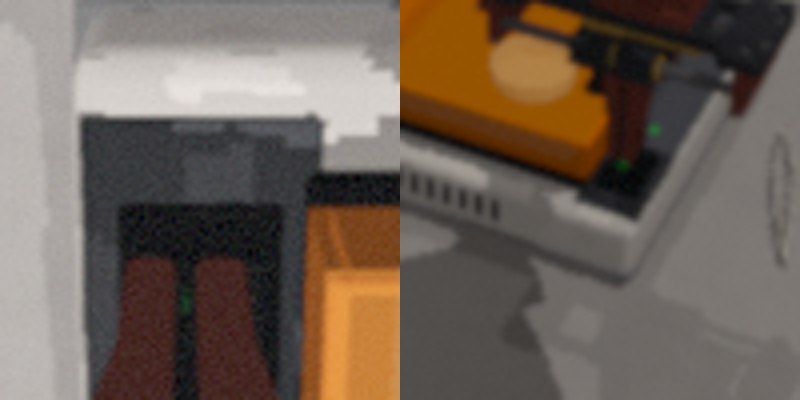

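Run:
```python
from h import *
w=dict(np.load('pics/wrist.npz'));s=dict(np.load('pics/side.npz'))
X=np.array([[.416,-.303,.058],[.416,-.313,.058],[.419,-.317,.067],[.419,-.317,.062],[.419,-.317,.057]])
print(w['p'],proj(w,X),proj(s,X),sep='\n'); print(arm.get_state()['joint_efforts'],arm.get_state()['clock'])
for n,(u,v) in(('w',(256,235)),('s',(285,216))):
    P=(w if n=='w' else s)['pixels'][v-4:v+5,u-4:u+5].astype(int); g=P[:,:,1]-P[:,:,0]; g[g<15]=0
    yy,xx=np.mgrid[v-4:v+5,u-4:u+5]; print(n,(g*xx).sum()/g.sum(),(g*yy).sum()/g.sum())
T=dict(np.load('pics/top.npz'))
```

```text
[ 0.41606456 -0.31298632  0.05808711]
[[255.44859959 210.88019292]
 [254.80465394 223.98640789]
 [258.86882839 234.86568248]
 [258.79498897 231.71194982]
 [258.72454579 228.70383834]]
[[283.73444483 222.02495867]
 [285.44544114 219.65553718]
 [285.21322267 215.73510828]
 [285.12981183 217.18087886]
 [285.04692147 218.61807673]]
[ 1.09045723e-03 -3.55285656e+01 -4.01181543e+01  4.28224693e-02
  6.18235767e-02 -1.89853893e-05] 4.3333
w 255.78546712802768 235.22145328719722
s 285.0533980582524 216.06796116504853
```

The dot hasn't moved in the side view and the force is zero, so the fingertips are still above the rocker. I'll keep descending carefully.

>>> jog_arm(
  commands=[
    {"travel": [0, 0, -1], "dr": [0, 0, 0]},
    {"travel": [0, 0, -2], "dr": [0, 0, 0]},
    {"travel": [0, 0, -3], "dr": [0, 0, 0]},
    {"travel": [0, 0, -3], "dr": [0, 0, 0]},
    {"travel": [0, 0, -3], "dr": [0, 0, 0]},
  ],
)

```text
clock: 4.75
eef_pos: [0.416, -0.313, 0.055]
eef_rot: [[-0.046, 0.999, -0.0], [0.999, 0.046, 0.0], [0.0, -0.0, -1.0]]
force: [-0.3, 0.0, -1.0]
finger_gap: -0.0
gripper_force: 0.0
```

>>> jog_arm(
  commands=[
    {"travel": [0, 0, -1], "dr": [0, 0, 0]},
    {"travel": [0, 0, -2], "dr": [0, 0, 0]},
    {"travel": [0, 0, -3], "dr": [0, 0, 0]},
    {"travel": [0, 0, -3], "dr": [0, 0, 0]},
    {"travel": [0, 0, -3], "dr": [0, 0, 0]},
  ],
)

```text
clock: 5.17
eef_pos: [0.416, -0.313, 0.052]
eef_rot: [[-0.046, 0.999, -0.0], [0.999, 0.046, 0.0], [0.0, -0.0, -1.0]]
force: [-0.2, 0.5, 0.3]
finger_gap: 0.0006
gripper_force: 0.0
```

Run:
```python
from h import *
d=snap('wrist'); s=snap('side'); t=snap('top')
w=dict(np.load('pics/wrist.npz')); print(w['p'],arm.get_state()['force'])
r=lambda i:cv2.resize(i,(390,390),interpolation=cv2.INTER_CUBIC)
cv2.imwrite('pics/p2.png',np.hstack([r(d['pixels'][190:260,220:290]),r(s['pixels'][180:250,250:320])])[:,:,::-1])
```

```text
[ 0.41602808 -0.31298247  0.0520212 ] [-0.45215312  0.00922615 -0.60032171]
```

View pics/p2.png

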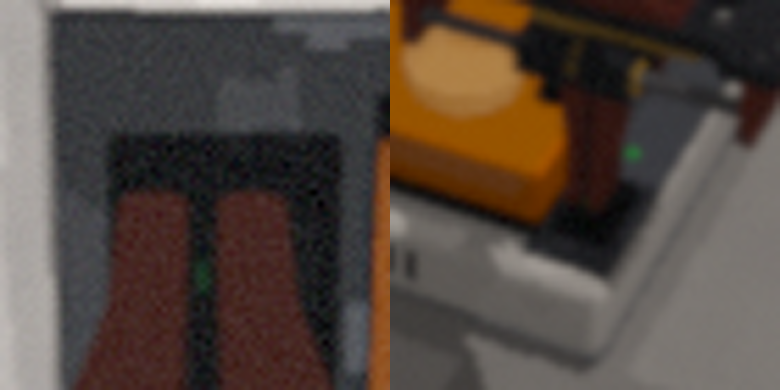

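The tips look roughly 15–20 mm above the nominal TCP, and the dot is still up. I'll shift slightly left for body clearance from the handle and continue down.

>>> jog_arm(
  commands=[
    {"travel": [0, 3, 0], "dr": [0, 0, 0]},
    {"travel": [0, 3, -1], "dr": [0, 0, 0]},
    {"travel": [0, 3, -2], "dr": [0, 0, 0]},
    {"travel": [0, 3, -3], "dr": [0, 0, 0]},
    {"travel": [0, 3, -4], "dr": [0, 0, 0]},
    {"travel": [0, 3, -4], "dr": [0, 0, 0]},
  ],
)

```text
clock: 5.82
eef_pos: [0.416, -0.3099, 0.0478]
eef_rot: [[-0.046, 0.999, -0.0], [0.999, 0.046, 0.0], [0.0, -0.0, -1.0]]
force: [-0.5, 0.0, -0.1]
finger_gap: 0.0006
gripper_force: 0.0
```

>>> jog_arm(
  commands=[
    {"travel": [0, 0, -1], "dr": [0, 0, 0]},
    {"travel": [0, 0, -2], "dr": [0, 0, 0]},
    {"travel": [0, 0, -3], "dr": [0, 0, 0]},
    {"travel": [0, 0, -4], "dr": [0, 0, 0]},
    {"travel": [0, 0, -4], "dr": [0, 0, 0]},
  ],
)

```text
clock: 6.23
eef_pos: [0.416, -0.3099, 0.0438]
eef_rot: [[-0.046, 0.999, -0.0], [0.999, 0.046, 0.0], [0.0, -0.0, -1.0]]
force: [0.0, 1.5, 0.4]
finger_gap: 0.0007
gripper_force: 0.0
```

Run:
```python
from h import *
d=snap('wrist'); s=snap('side')
w=dict(np.load('pics/wrist.npz')); print(w['p'],arm.get_state()['force'])
print(proj(w,[[.419,-.317,.067],[.419,-.317,.062]]))
r=lambda i:cv2.resize(i,(400,400),interpolation=cv2.INTER_CUBIC)
cv2.imwrite('pics/p3.png',np.hstack([r(d['pixels'][180:260,215:295]),r(s['pixels'][160:260,235:335])])[:,:,::-1])
```

```text
[ 0.41595244 -0.30990469  0.04380094] [ 0.46028295  0.26721041 -0.09691649]
[[259.02438015 249.07831499]
 [258.94421209 245.35771103]]
```

View pics/p3.png

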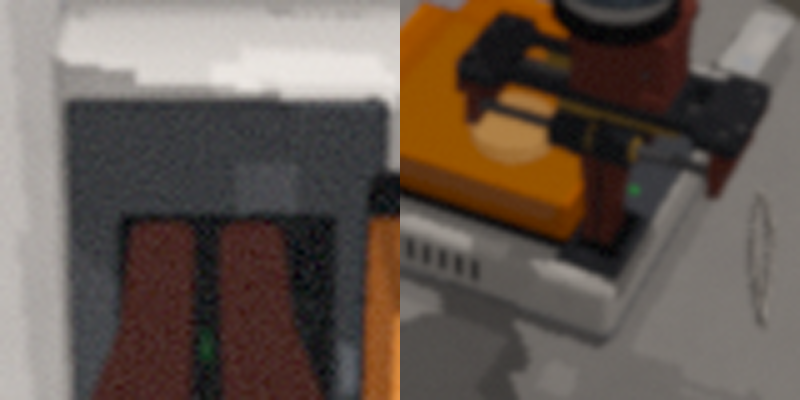

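Triangulating the visible tip puts it at z≈0.068, about 24 mm above the reported TCP, so it is just touching. Continuing down.

>>> jog_arm(
  commands=[
    {"travel": [0, 0, -1], "dr": [0, 0, 0]},
    {"travel": [0, 0, -2], "dr": [0, 0, 0]},
    {"travel": [0, 0, -3], "dr": [0, 0, 0]},
    {"travel": [0, 0, -3], "dr": [0, 0, 0]},
    {"travel": [0, 0, -3], "dr": [0, 0, 0]},
  ],
)

```text
clock: 6.75
eef_pos: [0.4162, -0.31, 0.0414]
eef_rot: [[-0.046, 0.999, 0.0], [0.999, 0.046, -0.0], [-0.0, 0.0, -1.0]]
force: [0.4, 1.1, 1.8]
finger_gap: 0.0006
gripper_force: 1.0
```

Contact is starting.

>>> jog_arm(
  commands=[
    {"travel": [0, 0, -1], "dr": [0, 0, 0]},
    {"travel": [0, 0, -2], "dr": [0, 0, 0]},
    {"travel": [0, 0, -3], "dr": [0, 0, 0]},
    {"travel": [0, 0, -4], "dr": [0, 0, 0]},
    {"travel": [0, 0, -4], "dr": [0, 0, 0]},
  ],
)

```text
clock: 7.17
eef_pos: [0.4163, -0.3096, 0.0371]
eef_rot: [[-0.046, 0.999, 0.0], [0.999, 0.046, 0.001], [0.001, 0.0, -1.0]]
force: [-0.6, 2.8, 3.2]
finger_gap: 0.0007
gripper_force: 2.0
```

>>> jog_arm(
  commands=[
    {"travel": [0, 0, -1], "dr": [0, 0, 0]},
    {"travel": [0, 0, -2], "dr": [0, 0, 0]},
    {"travel": [0, 0, -3], "dr": [0, 0, 0]},
    {"travel": [0, 0, -3], "dr": [0, 0, 0]},
    {"travel": [0, 0, -3], "dr": [0, 0, 0]},
  ],
)

```text
clock: 7.58
eef_pos: [0.4164, -0.3096, 0.0355]
eef_rot: [[-0.046, 0.999, 0.001], [0.999, 0.046, 0.0], [0.0, 0.001, -1.0]]
force: [-2.3, 5.6, 11.3]
finger_gap: 0.0004
gripper_force: 5.8
```

Run:
```python
from h import *
d=snap('wrist'); s=snap('side')
w=dict(np.load('pics/wrist.npz')); print(w['p'],arm.get_state()['force'])
print(proj(w,[[.419,-.317,.067],[.419,-.317,.062]]))
P=w['pixels'].astype(int)[235:275,245:270]; g=P[:,:,1]-P[:,:,0]; g[g<15]=0
yy,xx=np.mgrid[235:275,245:270]; print((g*xx).sum()/g.sum(),(g*yy).sum()/g.sum())
# brightness of the light field vs start
for n in('side',):
    print(s['pixels'][195:205,230:245].mean((0,1)))
```

```text
[ 0.41643917 -0.30956434  0.03553522] [-1.75510807  6.75723296 10.73339211]
[[258.41227177 256.12217184]
 [258.33444593 252.05810572]]
255.71428571428572 248.4065934065934
[118.24666667  63.82666667   7.44      ]
```

>>> jog_arm(
  commands=[
    {"travel": [0, 0, -1], "dr": [0, 0, 0]},
    {"travel": [0, 0, -1.5], "dr": [0, 0, 0]},
    {"travel": [0, 0, -1.5], "dr": [0, 0, 0]},
    {"travel": [0, 0, -1.5], "dr": [0, 0, 0]},
  ],
)

```text
clock: 8.02
eef_pos: [0.4165, -0.3096, 0.0354]
eef_rot: [[-0.046, 0.999, 0.001], [0.999, 0.046, 0.0], [-0.0, 0.001, -1.0]]
force: [-4.7, 9.8, 17.5]
finger_gap: 0.0008
gripper_force: 9.1
```

>>> jog_arm(
  commands=[
    {"travel": [0, 0, 15], "dr": [0, 0, 0]},
    {"travel": [0, 0, 45], "dr": [0, 0, 0]},
    {"travel": [0, 0, 75], "dr": [0, 0, 0]},
    {"travel": [0, 0, 105], "dr": [0, 0, 0]},
    {"travel": [10, -20, 125], "dr": [0, 0, 0]},
    {"travel": [20, -45, 125], "dr": [0, 0, 0]},
    {"travel": [30, -70, 125], "dr": [0, 0, 0]},
    {"travel": [41, -88, 125], "dr": [0, 0, 0]},
    {"travel": [41, -88, 125], "dr": [0, 0, 0]},
    {"travel": [41, -88, 125], "dr": [0, 0, 0]},
  ],
)

```text
clock: 8.85
eef_pos: [0.4567, -0.3987, 0.1558]
eef_rot: [[-0.045, 0.999, -0.002], [0.999, 0.045, 0.001], [0.001, -0.002, -1.0]]
force: [0.9, 0.3, 0.2]
finger_gap: 0.0007
gripper_force: 0.0
```

>>> jog_arm(
  commands=[
    {"travel": [0, 0, 0], "dr": [0, 0, 0]},
    {"travel": [0, 0, 0], "dr": [0, 0, 0]},
    {"travel": [0, 0, 0], "dr": [0, 0, 0]},
    {"travel": [0, 0, 0], "dr": [0, 0, 0]},
    {"travel": [0, 0, 0], "dr": [0, 0, 0]},
  ],
  claw=45,
)

```text
clock: 9.27
eef_pos: [0.4571, -0.3977, 0.1581]
eef_rot: [[-0.046, 0.999, 0.001], [0.999, 0.046, -0.001], [-0.001, 0.001, -1.0]]
force: [0.1, -0.4, -0.1]
finger_gap: 0.0306
gripper_force: 0.0
```

Run:
```python
from h import *
d=snap('wrist'); s=snap('side')
w=dict(np.load('pics/wrist.npz')); print(w['p'],arm.get_state()['force'],arm.get_state()['finger_gap'])
print('handle,tcp,tcp+25 (wrist)',proj(w,[[.458,-.398,.126],w['p'],w['p']+[0,0,.025]]))
print('side',proj(s,[[.418,-.317,.067],w['p'],w['p']+[0,0,.025]]))
v=s['pixels'].astype(int)[195:235,265:305]; g=v[:,:,1]-v[:,:,0]; g[g<25]=0
print(np.argwhere(g>0)[:40]+[195,265])
r=lambda i:cv2.resize(i,(400,400),interpolation=cv2.INTER_CUBIC)
cv2.imwrite('pics/p4.png',np.hstack([r(d['pixels'][150:350,156:356]),r(s['pixels'][100:240,210:350])])[:,:,::-1])
```

```text
[ 0.45706119 -0.39766743  0.15812034] [-0.05640139 -0.24359339  0.45054317] 0.03857883340480995
handle,tcp,tcp+25 (wrist) [[256.11240188 208.43846415]
 [254.8964958  224.02308119]
 [254.80660857 240.25537211]]
side [[285.56834378 215.86306719]
 [286.9731372  166.16512622]
 [287.42495488 158.13479461]]
[[206 293]
 [206 294]
 [207 292]
 [207 293]
 [207 294]
 [208 293]
 [208 294]
 [216 284]
 [216 285]
 [216 286]
 [217 283]
 [217 284]
 [217 285]
 [217 286]
 [217 287]
 [218 283]
 [218 284]
 [218 285]
 [218 286]
 [218 287]
 [219 284]
 [219 285]
 [219 286]]
```

View pics/p4.png

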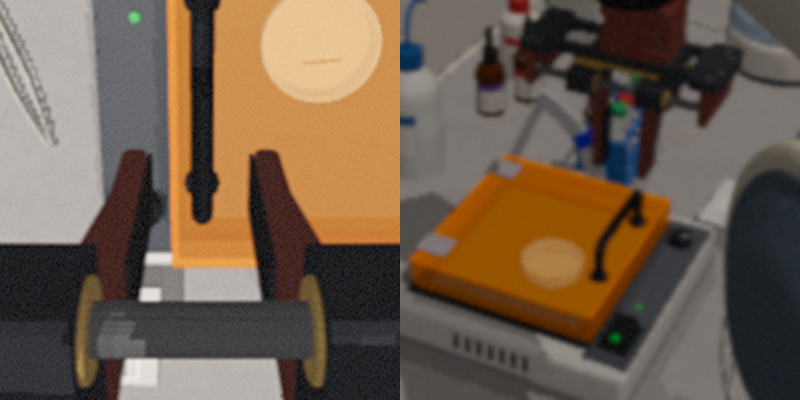

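The side dot sank from v=216 to 217.6 (≈5 mm), so the rocker is on, and the bar is centred between the fingers at wrist column 257. Grasping with the bar about 15 mm above the true tip.

>>> jog_arm(
  commands=[
    {"travel": [1, 0, -20], "dr": [0, 0, 0]},
    {"travel": [1, 0, -40], "dr": [0, 0, 0]},
    {"travel": [1, 0, -55], "dr": [0, 0, 0]},
    {"travel": [1, 0, -65], "dr": [0, 0, 0]},
    {"travel": [1, 0, -72], "dr": [0, 0, 0]},
    {"travel": [1, 0, -72], "dr": [0, 0, 0]},
    {"travel": [1, 0, -72], "dr": [0, 0, 0]},
  ],
)

```text
clock: 9.95
eef_pos: [0.4582, -0.3981, 0.0861]
eef_rot: [[-0.046, 0.999, 0.0], [0.999, 0.046, -0.0], [-0.0, 0.0, -1.0]]
force: [-0.1, -0.5, 0.3]
finger_gap: 0.0452
gripper_force: 0.0
```

>>> jog_arm(
  commands=[
    {"travel": [0, 0, 0], "dr": [0, 0, 0]},
    {"travel": [0, 0, 0], "dr": [0, 0, 0]},
    {"travel": [0, 0, 0], "dr": [0, 0, 0]},
    {"travel": [0, 0, 0], "dr": [0, 0, 0]},
    {"travel": [0, 0, 0], "dr": [0, 0, 0]},
    {"travel": [0, 0, 0], "dr": [0, 0, 0]},
    {"travel": [0, 0, 0], "dr": [0, 0, 0]},
  ],
  claw=0,
  grip_force=30,
)

```text
clock: 10.53
eef_pos: [0.4577, -0.3981, 0.0858]
eef_rot: [[-0.046, 0.999, -0.001], [0.999, 0.046, -0.0], [-0.0, -0.001, -1.0]]
force: [-1.6, 0.0, 1.5]
finger_gap: 0.0088
gripper_force: 30.0
```

Run:
```python
from h import *
from scipy.optimize import least_squares
arm0=arm.get_state(); print(arm0['eef_pos'],arm0['finger_gap'],arm0['gripper_force'],arm0['force'])
snap('top'); snap('side')
T=dict(np.load('pics/top.npz'));S=dict(np.load('pics/side.npz'))
yaw=.045; ex=np.array([np.cos(yaw),np.sin(yaw),0]); ey=np.array([-np.sin(yaw),np.cos(yaw),0])
hinge=np.array([.458,-.398,.06])+.174*ex
P=lambda a,r=.115,h=hinge: h-.120*ey+r*(-np.cos(a)*ex+np.array([0,0,np.sin(a)]))
def cen(d,box,f):
    x0,x1,y0,y1=box; p=d['pixels'].astype(int)[y0:y1,x0:x1]; m=f(p); q=np.argwhere(m); return q[:,::-1]+[x0,y0]
blue=lambda p:(p[...,2]>p[...,0]+60)&(p[...,2]>p[...,1]+50)
red=lambda p:(p[...,0]>p[...,1]+60)&(p[...,0]>p[...,2]+40)&(p[...,1]<60)
bt=cen(T,(322,340,155,182),blue); bs=cen(S,(262,285,138,165),blue); rt=cen(T,(318,336,138,186),red)
print('blue',bt.mean(0),len(bt),bs.mean(0),len(bs),'red',rt.tolist())
print('needle tip0 top',proj(T,P(0)),'side',proj(S,P(0)))
for a in(.45,.5,.55,.6,.65,.7,.75,.8): print(a,proj(T,P(a)),proj(S,P(a)))
if len(bt) and len(bs):
    r=least_squares(lambda X:np.r_[proj(T,X)[0]-bt.mean(0),proj(S,X)[0]-bs.mean(0)],P(.6)); X=r.x-hinge
    print(r.x,r.fun,'viewer xyz',X@ex,X@ey,X[2],'ang',np.arctan2(X[2],-X@ex),'rad',np.hypot(X[2],X@ex))
r=lambda i:cv2.resize(i,(400,400),interpolation=cv2.INTER_CUBIC)
cv2.imwrite('pics/p5.png',np.hstack([r(T['pixels'][135:195,295:355]),r(S['pixels'][120:190,240:310])])[:,:,::-1])
```

```text
[ 0.45772366 -0.39811965  0.08579906] 0.008841446821397063 30.00037282705307 [-1.59486622  0.02230448  1.53333406]
blue [nan nan] 0 [271.66666667 148.33333333] 3 red [[322, 142], [322, 143]]
needle tip0 top [[331.28933186 183.57494447]] side [[282.65039449 166.60451923]]
0.45 [[333.52085209 174.69031387]] [[279.70288819 151.60140306]]
0.5 [[333.61642349 173.20072533]] [[278.93297603 149.90656704]]
0.55 [[333.67832531 171.61992825]] [[278.07880017 148.22413716]]
0.6 [[333.70597276 169.95167098]] [[277.14242679 146.55914428]]
0.65 [[333.69889586 168.2001097 ]] [[276.12622442 144.91660891]]
0.7 [[333.65674593 166.36980176]] [[275.03285844 143.30151909]]
0.75 [[333.57930153 164.4656955 ]] [[273.86528372 141.7188079 ]]
0.8 [[333.46647358 162.49311665]] [[272.62673529 140.17333083]]<stdin>:14: RuntimeWarning: Mean of empty slice.
  ret = um.true_divide(
```

Bar is gripped (gap 8.8 mm, 30 N). Computing the arc.

Run:
```python
import numpy as np
for c in np.arange(.04,.82,.04):
    b=174-186*np.cos(.363+c); print(f"{c:.2f} {b*.999:.1f} {b*.045:.1f} {186*np.sin(.363+c)-66:.1f}")
from h import *
d=cv2.resize(cv2.imread('pics/top0.png')[:,:,::-1],(512,384),interpolation=cv2.INTER_AREA).astype(int)
s=cv2.resize(cv2.imread('pics/side0.png')[:,:,::-1],(512,384),interpolation=cv2.INTER_AREA).astype(int)
def lab(p,x0,x1,y0,y1):
    for v in range(y0,y1):
        print(v,''.join('B' if q[2]>max(q[0],q[1])+35 else 'R' if q[0]>max(q[1],q[2])+45 and q[2]>15 and q[1]<75 else 'k' if max(q)<55 else 'W' if min(q)>140 else '.' for q in p[v,x0:x1]))
print('top x from 315');lab(d,315,345,136,188);print('side from 255');lab(s,255,300,128,172)
```

```text
0.04 2.9 0.1 6.9
0.08 5.9 0.3 13.7
0.12 9.3 0.4 20.4
0.16 12.9 0.6 26.9
0.20 16.7 0.8 33.3
0.24 20.8 0.9 39.5
0.28 25.1 1.1 45.5
0.32 29.7 1.3 51.4
0.36 34.5 1.6 57.1
0.40 39.5 1.8 62.5
0.44 44.8 2.0 67.8
0.48 50.2 2.3 72.9
0.52 55.9 2.5 77.7
0.56 61.7 2.8 82.3
0.60 67.7 3.1 86.7
0.64 73.9 3.3 90.8
0.68 80.2 3.6 94.7
0.72 86.7 3.9 98.3
0.76 93.4 4.2 101.7
0.80 100.1 4.5 104.7
top x from 315
136 ..............................
137 ..............................
138 ..............................
139 ..............................
140 ..............................
141 ......RR......................
142 ......RR......................
143 .......RR.....................
144 ..............................
145 ..............................
146 ..............................
147 ..............................
148 ........R.....................
149 ........R.....................
150 ........R.....................
151 R........R....................
152 R........R....................
153 R........R....................
154 R........R....................
155 RR........R...................
156 RR
[... 2627 characters left out ...]

158 ....................................BB.......
159 ....................................BB.......
160 ...................................BB........
161 ..................................BB.........
162 ..................................BB.........
163 ..................................B..........
164 .............................RR..............
165 ................................RR...........
166 ...................................R.........
167 .....................................kk......
168 .....................................kk.R....
169 ....................................kkk......
170 ...................................kkkk......
171 ..................................kkkkk......
```

>>> jog_arm(
  commands=[
    {"travel": [1.4, 0, 3.5], "dr": [0, 0, 0]},
    {"travel": [2.9, 0.1, 6.9], "dr": [0, 0, 0]},
    {"travel": [5.9, 0.3, 13.7], "dr": [0, 0, 0]},
    {"travel": [9.3, 0.4, 20.4], "dr": [0, 0, 0]},
    {"travel": [12.9, 0.6, 26.9], "dr": [0, 0, 0]},
    {"travel": [16.7, 0.8, 33.3], "dr": [0, 0, 0]},
    {"travel": [20.8, 0.9, 39.5], "dr": [0, 0, 0]},
    {"travel": [25.1, 1.1, 45.5], "dr": [0, 0, 0]},
    {"travel": [29.7, 1.3, 51.4], "dr": [0, 0, 0]},
    {"travel": [29.7, 1.3, 51.4], "dr": [0, 0, 0]},
  ],
)

```text
clock: 11.47
eef_pos: [0.4868, -0.3968, 0.1382]
eef_rot: [[-0.045, 0.999, -0.003], [0.999, 0.045, 0.0], [0.0, -0.003, -1.0]]
force: [-9.7, -0.3, -0.3]
finger_gap: 0.0095
gripper_force: 30.0
```

>>> jog_arm(
  commands=[
    {"travel": [4, 0.3, 6.2], "dr": [0, 0, 0]},
    {"travel": [9, 0.5, 11.6], "dr": [0, 0, 0]},
    {"travel": [14.2, 0.7, 17], "dr": [0, 0, 0]},
    {"travel": [19.5, 1, 22], "dr": [0, 0, 0]},
    {"travel": [19.5, 1, 22], "dr": [0, 0, 0]},
    {"travel": [19.5, 1, 22], "dr": [0, 0, 0]},
    {"travel": [19.5, 1, 22], "dr": [0, 0, 0]},
  ],
)

```text
clock: 12.05
eef_pos: [0.5057, -0.3959, 0.1592]
eef_rot: [[-0.045, 0.999, -0.004], [0.999, 0.045, 0.001], [0.001, -0.004, -1.0]]
force: [-9.1, -0.5, -0.7]
finger_gap: 0.0091
gripper_force: 30.0
```

Run:
```python
from h import *
T=snap('top');S=snap('side'); print(arm.get_state()['force'])
def lab(p,x0,x1,y0,y1):
    p=p.astype(int)
    for v in range(y0,y1):
        print(v,''.join('B' if q[2]>max(q[0],q[1])+35 else 'R' if q[0]>max(q[1],q[2])+45 and q[2]>15 and q[1]<75 else 'k' if max(q)<55 else 'W' if min(q)>140 else '.' for q in p[v,x0:x1]))
print('top 315');lab(T['pixels'],315,345,138,186);print('side 255');lab(S['pixels'],255,300,130,170)
```

```text
[-7.92747362 -0.57829715 -0.59753773]
top 315
138 ......WWWWWWWWW...............
139 .....WWWWWWWWW.WW.............
140 .......W..WWWWWW..............
141 ..........WWWWWW.W............
142 ...........WWWW.WW............
143 ..............WWWW............
144 ...............W..............
145 ..............................
146 ..............................
147 ..............................
148 ............................WW
149 ...........................WW.
150 ..............................
151 ..............................
152 ..............................
153 ..............................
154 ..............................
155 ..............................
156 ..............................
157 ..............................
158 ..............................
159 ..............................
160 ..............................
161 ..............................
162 ..............................
163 ..............................
164 ..............................
165 ..............................
166 ..........................k...
167 ........................kk....
168 
[... 1934 characters left out ...]

156 .........kk..................................
157 ........kkk..................................
158 ........kkk..................................
159 ........kkk..................................
160 ........kkk..................................
161 .........kk..................................
162 .........kkk.................................
163 ..........kk.................................
164 ..........kk.................................
165 ...........kk....................R...........
166 ...........kk................................
167 ............kk.R.............................
168 ............kkk..............................
169 ............kkkk.............................
```

Run:
```python
from h import *
from scipy.optimize import least_squares
from itertools import product
T=dict(np.load('pics/top.npz'));S=dict(np.load('pics/side.npz'))
o=lambda uv,off:(np.array(uv)+.5)/4.6-.5+off
at=lambda d,uv,z:np.r_[least_squares(lambda q:proj(d,[q[0],q[1],z])[0]-uv,[.5,0]).x,z]
tip=at(T,o((497,246),(225,130)),.06); base=at(T,o((447,52),(225,130)),.06)
v=base-tip; print('tip',tip,'base',base,'len',np.hypot(*v[:2]),'yaw',np.arctan2(v[1],v[0]))
def block(a,r,dy,h,yaw):
    ex=np.array([np.cos(yaw),np.sin(yaw),0]);ey=np.array([-np.sin(yaw),np.cos(yaw),0]);z=np.array([0,0,1.])
    rad=-np.cos(a)*ex+np.sin(a)*z; tan=np.sin(a)*ex+np.cos(a)*z
    return np.array([h+(r+i*.013)*rad+k*.008*tan+(dy+j*.0045)*ey for i,j,k in product((-1,1),repeat=3)])
def cen(d,X):
    H=cv2.convexHull(proj(d,X).astype(np.float32)); m=cv2.moments(H); return np.array([m['m10'],m['m01']])/m['m00']
mt,ms=np.array([331.2,168.4]),np.array([275.3,148.0])
for yaw in(.035,.045,.055):
  ex=np.array([np.cos(yaw),np.sin(yaw),0]);ey=np.array([-np.sin(yaw),np.cos(yaw),0])
  for nm,h in(('handle',np.array([.458,-.398,.06])+.174*ex-.12*ey),('needle',tip+.115*ex)):
    f=least_squares(lambda q:np.r_[cen(T,block(*q,h,yaw))-mt,cen(S,block(*q,h,yaw))-ms],[.57,.115,0],x_scale=[.1,.01,.01],diff_step=1e-3)
    print(yaw,nm,h,f.x,f.fun.round(2), np.ptp(proj(T,block(*f.x,h,yaw)),0),np.ptp(proj(S,block(*f.x,h,yaw)),0))
snap('wrist');W=dict(np.load('pics/wrist.npz'))
p=W['pixels'].astype(int);q=np.argwhere(p[...,2]>p[...,:2].max(-1)+45);q=q[q[:,0]>200]
print('wrist marker',proj(W,block(*f.x,h,yaw)).mean(0),len(q),q.mean(0) if len(q) else '',W['p'])
cv2.imwrite('pics/w5.png',cv2.resize(W['pixels'][:,:,::-1],(800,600),interpolation=cv2.INTER_CUBIC))
```

```text
tip [ 0.52304359 -0.5190977   0.06      ] base [ 0.64471507 -0.51436668  0.06      ] len 0.12176342218936825 yaw 0.038864031498603
0.035 handle [ 0.63609258 -0.51183775  0.06      ] [0.60512239 0.10752124 0.00494789] [ 0.19  0.34 -0.43 -0.09] [ 6.48164311 11.79133807] [10.88867189  8.61957283]
0.035 needle [ 0.63797316 -0.51507352  0.06      ] [0.59589949 0.10897907 0.00824779] [ 0.19  0.34 -0.43 -0.09] [ 6.49560236 11.8266025 ] [10.89034417  8.564451  ]
0.045 handle [ 0.63722203 -0.51005116  0.06      ] [0.59902458 0.10846873 0.0040934 ] [ 0.19  0.34 -0.43 -0.09] [ 6.55482511 11.82399469] [10.9051826   8.61191522]
0.045 needle [ 0.63792717 -0.51392445  0.06      ] [0.59630358 0.10891111 0.00799805] [ 0.19  0.34 -0.43 -0.09] [ 6.55493897 11.83436627] [10.90566066  8.59577678]
0.055 handle [ 0.63833356 -0.50825337  0.06      ] [0.59305464 0.1094373  0.00326336] [ 0.19  0.34 -0.43 -0.09] [ 6.62803644 11.85470012] [10.9204174   8.60542269]
0.055 needle [ 0.6378697  -0.51277589  0.06      ] [0.59673465 0.10885086 0.00775355] [ 0.19  0.34 -0.43 -0.09] [ 6.62775822 11.840914  ] [10.91996447  8.62724877]
wrist marker [293.2100908  318.61013563] 0  [ 0.50563    -0.39588122  0.1590874 ]
```

Run:
```python
from h import *
W=dict(np.load('pics/wrist.npz'))['pixels'].astype(int)
S0=cv2.resize(cv2.imread('pics/side0.png')[:,:,::-1],(512,384),interpolation=cv2.INTER_AREA).astype(int)
T0=cv2.resize(cv2.imread('pics/top0.png')[:,:,::-1],(512,384),interpolation=cv2.INTER_AREA).astype(int)
def lab(p,x0,x1,y0,y1,st=1):
    for v in range(y0,y1,st):
        print(v,''.join('B' if q[2]>q[0]+30 and q[2]>q[1]+20 else 'R' if q[0]>max(q[1],q[2])+40 and q[1]<80 else 'k' if max(q)<45 else 'W' if min(q)>120 else '.' for q in p[v,x0:x1:st]))
print('wrist 256 step2');lab(W,256,420,280,384,2)
print('S0 265');lab(S0,265,295,136,158);print('T0 324');lab(T0,324,340,160,180)
```

```text
wrist 256 step2
280 kkkk.kk...kkkkkkkkkkkkkkkkkkk.kkkkkkkkkkkkkkk.kkkkk.............WWWWWWWWWWWWWWWWWW
282 .kkk..k...kkkkkkkkkkkkkkkkkkkkkkkkkkkkkkkkkkkkkkkkkk...........WWWWWWWWWWWWWWWWWWW
284 .kkkRkk...kkkkkkk.kkkkkkkk.kkkkkkkkkkkkk.kkkkkkkkkkkk........WWWWWWWWWWWWWWWWWWWWW
286 .kkk..k...kkkkkkkkkkkkkkkkkkkkkkkkkkkkkkkkkkkkkkkkkkk......WWWWWWWWWWWWWWWWWWWWWWW
288 .kkk..k....kkkkkkkkkkkkkkkkkkkk.kkkkkkkkkkkkkkkkkkkkkk...RWWWWWWWWWWWWWWWWWWWWWWWW
290 kkkk..k.....kkkkkkkkkkkkkkkkkkkkkkkk.kkkkkkkkkkkkkkkkkk.RRWWWWWWWWWWWWWWWWWWWWWWWW
292 kkkk..k.....kkkkkkkkkkkkkkkkkkkkkkkkkkkkkkkkkkkkkkkkkkk..WWWWWWWWWWWWWWWWWWWWWWWWW
294 kkkk..k.....kkkkkkkkkkkk.kkkkkkkkkkkkkkkkkkkkkkkkkkkkkkk.WWWWWWWWWWWWWWWWWWWWWWWWW
296 kkkk..k.....kkkkkkkkkkkkkkkkkkkkkkkkkkkkkkkkkkkkkkkkkkkk..WWWWWWWWWWWWWWWWWWWWWWWW
298 kkkk..k.....kkkkkkkkkkkkkkkkkkkkkkkkkkkk.kkkkkkk.kkkkkkkk.WWWWWWWWWWWWWWWWWWWWWWWW
300 ............kkkkkkkkkkkkkkkkkkkkkkkkkkkkkkkkkkkkkkkkkkkkkk........................
302 ............kkkkk.kkkkkkkkkkkkkkkkkkkkkkkkkkkkkkk.kkkkkkkk........................
304 ............kkkkkkkkkkkkkk.kkk.k.kkk
[... 3943 characters left out ...]
....BBBBBBBBBBBBBBBBBBB..BBB
151 .......BBBB..BBBBBBBBBBBB.BBBB
152 .......B......BBBBBBBBBBBBBBBB
153 ...............BBBBBBBBBBBBBBB
154 ................BBBBBBBBBBBBBB
155 ................BBBBBBBBBBBBBB
156 ................BBBBBBBBBBBBBB
157 .................BBBBBBBBBBBBB
T0 324
160 ..R....W........
161 ..R.............
162 ...R............
163 ...RR...........
164 ...R............
165 .....B..........
166 .....B..........
167 .....BBBB.......
168 W....BBBBB......
169 W....BBBBB......
170 W.....BBBB......
171 W.....BBBB......
172 WW..............
173 WW......kk......
174 WW..............
175 WWW.............
176 .WW.............
177 .WW.............
178 .WWW............
179 .WWW............
```

Both fits put the marker at 0.595 rad ± 0.03, within the 0.06 rad tolerance. The arm hides it in all views now, so I'll raise to about 0.59 using the handle kinematics.

>>> jog_arm(
  commands=[
    {"travel": [3, 0.1, 2.7], "dr": [0, 0, 0]},
    {"travel": [6.2, 0.3, 5.3], "dr": [0, 0, 0]},
    {"travel": [9.6, 0.4, 8], "dr": [0, 0, 0]},
    {"travel": [13.3, 0.6, 10.7], "dr": [0, 0, 0]},
    {"travel": [17, 0.8, 13.5], "dr": [0, 0, 0]},
    {"travel": [17, 0.8, 13.5], "dr": [0, 0, 0]},
    {"travel": [17, 0.8, 13.5], "dr": [0, 0, 0]},
    {"travel": [17, 0.8, 13.5], "dr": [0, 0, 0]},
  ],
)

```text
clock: 12.87
eef_pos: [0.5225, -0.3951, 0.1734]
eef_rot: [[-0.044, 0.999, -0.004], [0.999, 0.044, 0.0], [0.0, -0.004, -1.0]]
force: [-9.6, 0.8, 2.9]
finger_gap: 0.0091
gripper_force: 30.0
```

Run:
```python
from h import *
s=arm.get_state();d=s['eef_pos']-np.array([.4577,-.3981,.0858]);b=d[0]*.999+d[1]*.045
print(s['eef_pos'],s['force'],s['finger_gap'],'c',np.arctan2(.066+d[2],.174-b)-.363,'R',np.hypot(.066+d[2],.174-b))
d=snap('wrist');S=snap('side');T=snap('top')
r=lambda i:cv2.resize(i,(400,300),interpolation=cv2.INTER_CUBIC)
cv2.imwrite('pics/p6.png',np.vstack([np.hstack([r(T['pixels'][120:216,250:378]),r(S['pixels'][110:206,220:348])]),np.hstack([r(d['pixels']),r(T['pixels'])])])[:,:,::-1])
```

```text
[ 0.52248908 -0.39510639  0.17343288] [-9.58295507  0.82027612  2.91590552] 0.009059085548203524 c 0.5901236681755136 R 0.1884537567662169
```

View pics/p6.png

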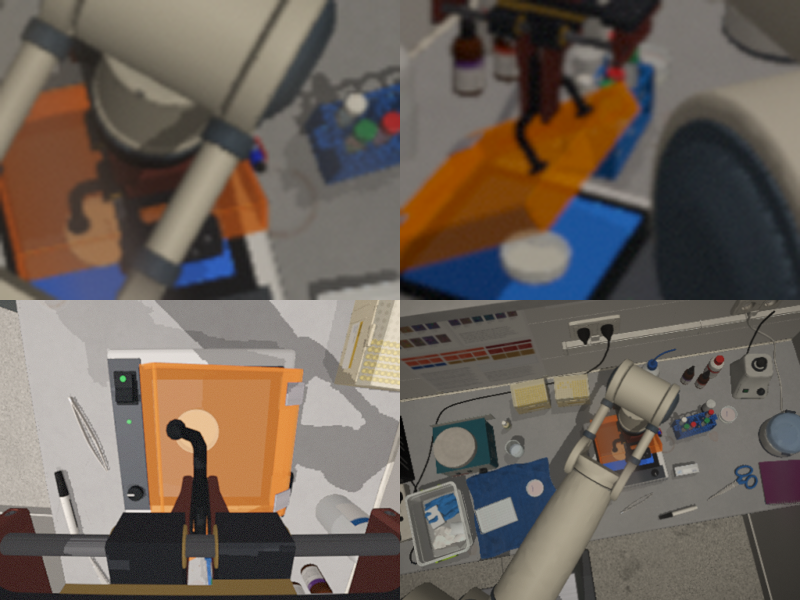

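The cover is raised in the grip and the light field is lit bright blue. The marker is just visible in the top view near (332,169), with red needle pixels beside it, so I'll check those numerically.

Run:
```python
from h import *
T=dict(np.load('pics/top.npz')); p=T['pixels'].astype(int)
T0=cv2.resize(cv2.imread('pics/top0.png')[:,:,::-1],(512,384),interpolation=cv2.INTER_AREA).astype(int)
for nm,q in(('now',p),('start',T0)):
    print(nm,'cols 328-336')
    for v in range(162,178): print(v,' '.join('%3d,%3d,%3d'%tuple(c) for c in q[v,328:337]))
yaw=.042; ex=np.array([np.cos(yaw),np.sin(yaw),0]); h=np.array([.6379,-.5140,.06])
for a in(.5,.55,.6,.65): print(a,[proj(T,h+r*(-np.cos(a)*ex+np.array([0,0,np.sin(a)])))[0].round(1) for r in(.09,.1,.115,.125)])
```

```text
now cols 328-336
162  76, 75, 69  91, 88, 79 108,102, 90 117,111,102 122,116,110 118,115,109 119,115,108 117,113,108 117,114,108
163  61, 66, 68  72, 73, 71  93, 89, 83 116, 97, 92 127,102, 98 121,113,107 118,114,107 118,114,108 117,114,107
164  58, 64, 68  58, 62, 64  68, 66, 68 101, 70, 69 127, 79, 76 122, 97, 92 118,112,105 117,114,108 117,114,107
165  55, 60, 65  54, 58, 63  55, 56, 59  78, 57, 58 109, 62, 62 120, 86, 81 118,109,102 118,114,107 116,113,107
166  53, 59, 63  52, 57, 61  57, 60, 64  77, 72, 83  98, 71, 83 111, 66, 65 119, 96, 91 118,114,106 119,115,109
167  53, 58, 62  50, 55, 60  57, 61, 73  72, 75,103  76, 66, 98  94, 53, 64 116, 83, 79 119,110,104 119,114,108
168  51, 55, 59  44, 49, 61  43, 48, 86  47, 54,115  48, 48,114  75, 41, 86 109, 63, 66 120, 95, 91 117,112,106
169  48, 52, 55  41, 45, 61  31, 35, 89  31, 38,119  34, 40,129  53, 39,109  94, 51, 69 117, 85, 82 117,111,105
170  56, 49, 50  50, 42, 55  31, 33, 85  28, 36,119  33, 41,132  49, 48,118  89, 56, 82 117, 83, 80 117,111,105
171 101, 56, 37  94, 50, 43  46, 36, 74  28, 34, 97  31, 35, 93  51, 49, 82
[... 2207 characters left out ...]
, 60  77, 73, 74  89, 86, 88  88, 84, 82  88, 82, 78 102, 95, 89 114,107,101 122,115,109
176  73, 68, 65  67, 61, 60  84, 80, 78 107,104,100 115,110,105 116,110,104 121,114,108 123,116,110 124,117,111
177  78, 72, 69  67, 62, 60  85, 79, 78 110,104,100 121,114,109 123,117,110 124,118,112 125,119,113 125,119,112
0.5 [array([332., 166.]), array([333.2, 168.6]), array([335. , 172.7]), array([336.2, 175.5])]
0.55 [array([332.1, 164.7]), array([333.2, 167.3]), array([335. , 171.1]), array([336.2, 173.8])]
0.6 [array([332.1, 163.4]), array([333.3, 165.8]), array([335.1, 169.5]), array([336.3, 171.9])]
0.65 [array([332.1, 162.1]), array([333.3, 164.3]), array([335.1, 167.7]), array([336.3, 170. ])]
```

Run:
```python
from h import *
from scipy.optimize import least_squares
from itertools import product
T=dict(np.load('pics/top.npz'));S=dict(np.load('pics/side.npz'))
yaw=.042;ex=np.array([np.cos(yaw),np.sin(yaw),0]);ey=np.array([-np.sin(yaw),np.cos(yaw),0]);h=np.array([.6379,-.5140,.06])
def block(a,r,dy):
    z=np.array([0,0,1.]);rad=-np.cos(a)*ex+np.sin(a)*z; tan=np.sin(a)*ex+np.cos(a)*z
    return np.array([h+(r+i*.013)*rad+k*.008*tan+(dy+j*.0045)*ey for i,j,k in product((-1,1),repeat=3)])
def cen(d,X):
    m=cv2.moments(cv2.convexHull(proj(d,X).astype(np.float32))); return np.array([m['m10'],m['m01']])/m['m00']
for mt,ms in(((331.2,168.4),(275.3,148)),((331.6,169.8),(275.3,148)),((331.6,169.8),(275.8,147.8)),((331.6,169.8),(276.2,147.5))):
    f=least_squares(lambda q:np.r_[cen(T,block(*q))-mt,cen(S,block(*q))-ms],[.57,.115,0],x_scale=[.1,.01,.01],diff_step=1e-3); print(f.x,f.fun.round(2))
f=least_squares(lambda q:np.r_[cen(T,block(q[0],.115,q[1]))-(331.6,169.8)],[.57,0]);print('top only r=.115',f.x)
f=least_squares(lambda q:np.r_[cen(S,block(q[0],.115,q[1]))-(275.6,147.9)],[.57,0]);print('side only',f.x)
```

```text
[0.59631851 0.10890215 0.00779945] [ 0.19  0.34 -0.43 -0.09]
[0.5874628  0.11108669 0.0082184 ] [-0.11 -0.2   0.26  0.06]
[0.59216698 0.11244078 0.00835878] [-0.01 -0.01  0.01  0.  ]
[0.59960025 0.1139367  0.00862208] [ 0.07  0.13 -0.17 -0.04]
top only r=.115 [0.57000003 0.00890629]
side only [0.57 0.  ]
```

Marker fit is 0.592 rad and the cover is at 0.590 rad, so I'll hold to settle and hand in.

>>> jog_arm(
  commands=[
    {"travel": [0, 0, 0], "dr": [0, 0, 0]},
    {"travel": [0, 0, 0], "dr": [0, 0, 0]},
    {"travel": [0, 0, 0], "dr": [0, 0, 0]},
    {"travel": [0, 0, 0], "dr": [0, 0, 0]},
    {"travel": [0, 0, 0], "dr": [0, 0, 0]},
    {"travel": [0, 0, 0], "dr": [0, 0, 0]},
    {"travel": [0, 0, 0], "dr": [0, 0, 0]},
    {"travel": [0, 0, 0], "dr": [0, 0, 0]},
    {"travel": [0, 0, 0], "dr": [0, 0, 0]},
    {"travel": [0, 0, 0], "dr": [0, 0, 0]},
  ],
)

```text
clock: 13.85
eef_pos: [0.5224, -0.3951, 0.1734]
eef_rot: [[-0.044, 0.999, -0.004], [0.999, 0.044, 0.0], [0.0, -0.004, -1.0]]
force: [-8.9, 0.7, 2.2]
finger_gap: 0.0091
gripper_force: 30.0
```

```bash
python3 -c "
from cell import arm
print(arm.get_state()['eef_pos'],arm.get_state()['finger_gap']); print(arm.sign_off())"
```

```text
[ 0.52241362 -0.39511173  0.1733846 ] 0.00914181772397587
the job is handed in; nothing more can be done
None
```

I handed the job in with the lamp on and the cover held still in the grip at about 0.590 rad, against a marker measured from the pictures at about 0.592 rad; no verdict came back, and because the arm mostly hid the marker, the match rests on those measurements.

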